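Stand the slumped chopping board back in its stand and push it home

ROBOT

A 6-joint arm with a two-finger parallel gripper is mounted at the origin on a cart in front of the work surface, level with it; the furniture and walls round the work are solid. World frame = base frame: x ahead of the robot, y to its left, z up, the work surface at z = 0. Lengths are in mm, angles in rad, forces in N, time in s.
With the tool pointing down it reaches from about 400 to 925 mm from the base axis. Payload 12.5 kg.
Tool frame: the origin (TCP) lies on the centre line of the jaws, within the pads' length; the fingertips stand 19 mm ahead of it and the grasp point (between the pads) is the TCP; z points along the fingers, y is the line along which they close (so a half turn about z gives the same grasp; the last joint's range is limited). The gripper opens to 95 mm and grips with 3 to 60 N. Pads are 20 mm wide; open, the fingers measure 119 mm over their backs; the gripper's body (75 mm by 180 mm) begins 59 mm behind the grasp point.
Start: joints at [-1.419, 0.491, 1.559, -0, 1.092, -0.106], TCP at [159.369, -604.36, 196.061] pointing down, gripper open.
Joint ranges: [-3.1, 3.1], [-0.84, 2.19], [0.05, 2.79], [-1.13, 4.28], [0.06, 2.93], [-2.69, 2.69]. Speed limits (rad/s): [2.22, 2.22, 2.79, 3.14, 3.14, 3.14].

INTERFACE

Orientations are given as [roll, pitch, yaw] about the fixed x, y, z axes, in that order (R = Rz(yaw) Ry(pitch) Rx(roll)).
In Python, from cell import state, read_camera, job_done gives the robot as it stands.
- The arm moves only by the tool arm_command, never from a script. Its argument "deltas" is a list of rows, each an object of numbers: "dx", "dy", "dz": the shift along the world's x, y, z in m; "yaw": the turn about the world's z in degrees. In form: [{"dx": .., "dy": .., "dz": .., "yaw": ..}, ...]. A call has 1 to 20 rows; each row shifts and turns the commanded pose from where the row before left it; what a row does not reach is not made up. A row lasts 1/10 s, in which the tool goes at most 50 mm and 8.59 degrees, less where a joint would pass 70% of its speed; a pose out of reach is approached as far as the arm can. A call with a gripper value outside its range is refused whole. "gripper" is the finger opening in m, from 0 to 0.0951, set as the call begins (left out, the last holds). The fingers move at their own pace and stop on an object; the grip force is fixed at half the most. Time passes only in rows, so rows that do not move let the fingers close. It gives the time, the measured TCP pose, the force, the opening and the grip force at its end, in the units of the state.
- state(): the state, without advancing time (a new reading comes with each control period).
- read_camera(name): name is "scene" or "side" or "wrist"; returns a dict with "color" (384x512x3 uint8, red, green, blue), "range_z" (384x512 float32, mm along the optical axis (not along the pixel's ray), 0 where there is no reading), "fx", "fy", "cx", "cy" (pixels), "k1" (the pictures are not rectified: a ray, as slopes to the right and down, at radius r is drawn at 1 + k1 r^2 times it, then the intrinsics apply), "extrinsics" (4x4, takes a point from camera to world coordinates). Camera axes: x right, y up, looking along -z (the intrinsics and any distortion apply to the point x, -y, -z); pixel columns grow to the right and rows downward; lengths in mm; the calibration is good to about 2 mm. A picture is of the moment at which its call begins.
- job_done(): hands the job in; it is judged then, once.
The state is a dict: "t": time; "joints": joint angles; "qvel": joint speeds; "tau": joint torques, N m; "eef_pos": TCP position; "tcp_rot": TCP orientation; "ft_force": force on the tool from outside, world axes, zero at the start; "moment": the same for the moment, N m; "opening": opening from 0.0 (shut) to 1.0 (fully open); "grip_force": force on a finger pad.
Only numpy, scipy, OpenCV 4.12 (cv2) and the standard library are available. Lean on these libraries where they do the work, as an engineer would, in place of code of your own. Each camera call takes 0.05 s, during which the arm holds its last target. There are 200 camera calls.

TASK

The chopping board has slumped forward in its wooden stand onto the pickle jar, and it sticks out of the stand towards the sink. With the fingertips push it back up and ease it past upright, without letting it slam, so that it leans against the steel hoops behind it; only then push it along its groove to the left until it meets the steel hoop at the stand's end. Do not lift the board out of its groove, leave the jar and the other things standing where they are, and finish clear of everything.

Things in the scene. Friction and masses are not known exactly. Their poses are not given: they have to be found in the camera images.
- stand: Fixed pale wooden board stand, base 114 x 250 x 14 mm (x from -60 to +54 mm). Origin: on the worktop under it; x points to the back, away from the robot, y left along its groove, z up. The groove's floor is 14 mm above the worktop, from x = -20 to +14 mm, between a front lip 8 mm and a rear lip 16 mm high (each 10 mm wide). Its right end is open.
- stand_seat (a point): Point on the groove's floor, 14 mm above the worktop, at x = -1.5, y = -17 mm of the stand: the middle of the board's lower edge belongs here when the board is home. Axes as the stand's.
- stand_rest (a point): Front of the tops of the back rest, two steel wire hoops (wire 8 mm thick) side by side behind the groove, 138 mm high, at x = +34 mm of the stand: the board's rear face rests here in the end.
- stand_stop (a point): Right side of the left end stop, a steel wire hoop across the groove 133 mm high, at y = +113 mm of the stand: the board's left end meets it.
- board: Loose brown chopping board, 200 x 260 x 21 mm, 0.62 to 0.84 kg, on a 260 mm edge in the groove. Origin: middle of its rear face; x points up the board, y left, z out of the front face. At the start it leans 28 degrees forward on the jar, top 191 mm above the worktop, 40 to 70 mm right of home. Home, it leans 12 degrees back, top 214 mm high. 4 to 7 N slide it along.
- board_top (a point): Middle of the board's upper edge, in mid thickness. Axes as the board's. A push of 2 to 3 N here tips it up. Within 6 degrees of upright the board balances on its 21 mm edge: push it farther, then it falls back on the hoops by itself.
- board_foot (a point): Middle of the board's lower edge, in mid thickness. Axes as the board's.
- board_end (a point): Middle of the board's right-hand end face (200 x 21 mm), 130 mm to the right of the board's middle. Axes as the board's.
- pickle_jar: Loose full pickle jar with a dark lid and green label, 89 mm across, 123 mm high, 0.7 kg, standing in front of the stand and holding the slumped board. Origin: centre of its underside.
- honey_jar: Loose honey jar with a dark lid, 62 mm across, 99 mm high; bystander. Origin: centre of its underside.
- onion: Loose red onion, about 66 mm across, 71 mm high; bystander. Origin: centre of its underside.
- tumbler: Loose clear drinking glass, 81 mm across, 93 mm high, right of the jar in front of the sink; bystander. Origin: centre of its underside.
- tin: Loose food tin with a cream and brown sleeve, 74 mm across, 109 mm high, behind the stand; bystander. Origin: centre of its underside.

How it is judged (in metres and radians):
On the way, in this order (a step that is already met when the one before it is completed fails the run):
1. the board stands back against the hoops behind it (x of board_top in the frame of stand_seat above 0.028 m and angle between board's own x axis and vertical below 0.35 rad and x of board_foot in the frame of stand_seat between -0.02 and 0.02 m and z of board_foot in the frame of stand_seat below 0.012 m), for 0.2 s.
2. the board is pushed along the groove to the left hoop, still leaning back (all of step 1 and y of board_foot in the frame of stand_seat above -0.008 m and angle between the y axis of board and the y axis of stand, either way round below 0.1 rad), for 0.2 s.
At the end, for the whole second after the job is handed in: Board at rest, lower edge in the groove (within 20 mm across, under 12 mm up), leaning back on the hoops (upper edge over 28 mm behind the seat, tilt under 0.35 rad), left end within 8 mm of the left hoop, in line within 0.1 rad; bystanders upright and within 30 mm of their places (all of step 2 and linear speed of board below 0.02 m/s and angular speed of board below 0.1 rad/s and angle between each of pickle_jar, honey_jar, tumbler, tin's own z axis and vertical below 0.2 rad and distance of each of pickle_jar, honey_jar, onion, tumbler, tin from where it was at the start of the episode below 0.03 m); the robot touches nothing.
It fails at once if the board is lifted out of the stand's groove (z of board_foot in the frame of stand_seat above 0.03 m or height (world z) of board above 0.16 m).
It fails at once if the board is let slam (it swings faster than 3 rad/s) (angular speed of board above 3 rad/s).
It fails at once if a jar, the glass or the tin is tipped or picked up (angle between any of pickle_jar, honey_jar, tumbler, tin's own z axis and vertical above 0.3 rad or height (world z) of any of pickle_jar, honey_jar, tumbler, tin above 0.012 m).
It fails at once if a bystander is shoved more than 30 mm (distance of any of pickle_jar, honey_jar, onion, tumbler, tin from where it was at the start of the episode above 0.03 m).
It also fails if it takes over 54 s, if anything falls off the work surface, if the arm or the gripper's body presses on something with over 40 N, if the wrist force passes 120 N, or if a joint passes its speed limit or range.

## Working session

There is one attempt and no reset: what is moved stays moved. The work goes in short steps, Python scripts to look and compute and a tool call to move; the robot and the scene stay as the last step left them, time stands still between calls to the robot, and variables do not carry over. Pictures are saved under pics/ and viewed, at most 10 in all, crops included, and the job is handed in when it is done.

Besides the shell and the picture viewer there is one more tool, called after ">>>" in YAML: its name, and indented under it one key for each argument. arm_command: Moves the arm, as the interface text tells. Its arguments: {"type":"object","properties":{"deltas":{"type":"array"},"gripper":{"type":"number"}},"required":["deltas"]}

```bash
mkdir -p pics; cat > h.py <<'E'
import numpy as np,cv2
from cell import state,read_camera,job_done
def cloud(c):
    h,w=c["range_z"].shape
    v,u=np.mgrid[:h,:w].astype(float)
    K=np.array([[c["fx"],0,c["cx"]],[0,c["fy"],c["cy"]],[0,0,1]])
    p=cv2.undistortPoints(np.stack([u.ravel(),v.ravel()],1)[:,None],K,np.array([c["k1"],0,0,0.]))[:,0]
    z=c["range_z"].ravel()
    P=np.stack([p[:,0]*z,-p[:,1]*z,-z,np.ones_like(z)],1)@np.array(c["extrinsics"]).T
    return P[:,:3].reshape(h,w,3)
def grab(n):
    c=read_camera(n);return c,cloud(c)
E
python3 - <<'E'
from h import *
ims=[]
for n in("scene","side"):
    c,P=grab(n);np.savez("%s.npz"%n,P=P,col=c["color"],z=c["range_z"]);print(n,np.round(c["extrinsics"],2).tolist())
    cv2.imwrite(f"pics/{n}0.png",cv2.resize(c["color"][:,:,::-1],(800,600),interpolation=cv2.INTER_CUBIC))
s=state();print(s)
E
```

```text
scene [[-0.49, 0.56, -0.66, -267.15], [-0.87, -0.32, 0.38, 647.6], [0.0, 0.76, 0.65, 983.47], [0.0, 0.0, 0.0, 1.0]]
side [[0.99, 0.06, -0.08, 496.32], [-0.1, 0.46, -0.88, -690.17], [-0.02, 0.89, 0.46, 582.98], [0.0, 0.0, 0.0, 1.0]]
{'t': 0.1, 'joints': array([-1.41859226e+00,  4.91506736e-01,  1.55940814e+00, -1.06537909e-05,
        1.09169947e+00, -1.05578146e-01]), 'qvel': array([ 0.00031599, -0.00161849, -0.00200788, -0.00141737,  0.00061189,
       -0.00051443]), 'tau': array([ 3.04517205e-03, -6.13621116e+01, -2.58605433e+01,  6.94618584e-02,
        4.70366946e-02, -5.90787886e-05]), 'eef_pos': array([ 159.33080793, -604.09802399,  195.50880065]), 'tcp_rot': array([-3.14057565e+00, -9.82716357e-05,  2.57787075e-01]), 'ft_force': array([-0.66546559,  0.16103866,  0.13787043]), 'moment': array([ 0.03105901, -0.00362254, -0.00465221]), 'grip_force': 0.0, 'opening': 0.9994073808695639}
```

View pics/scene0.png

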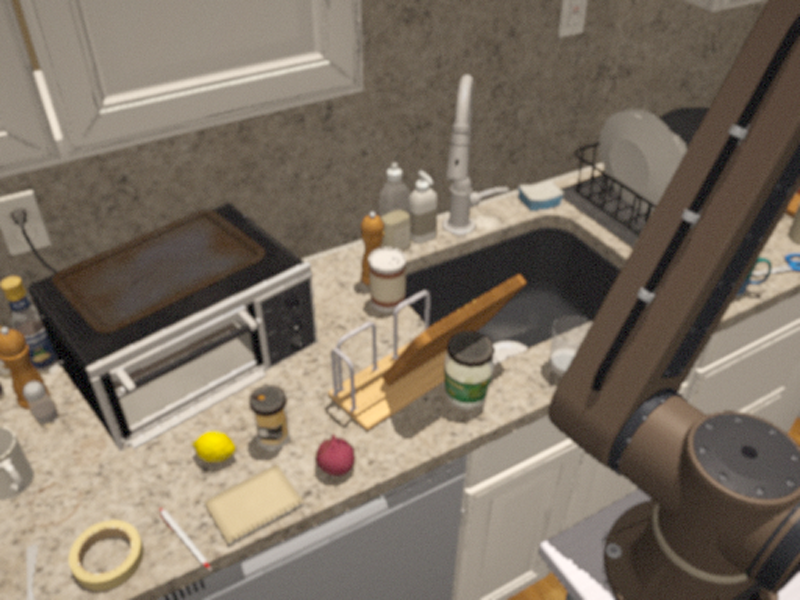

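View pics/side0.png

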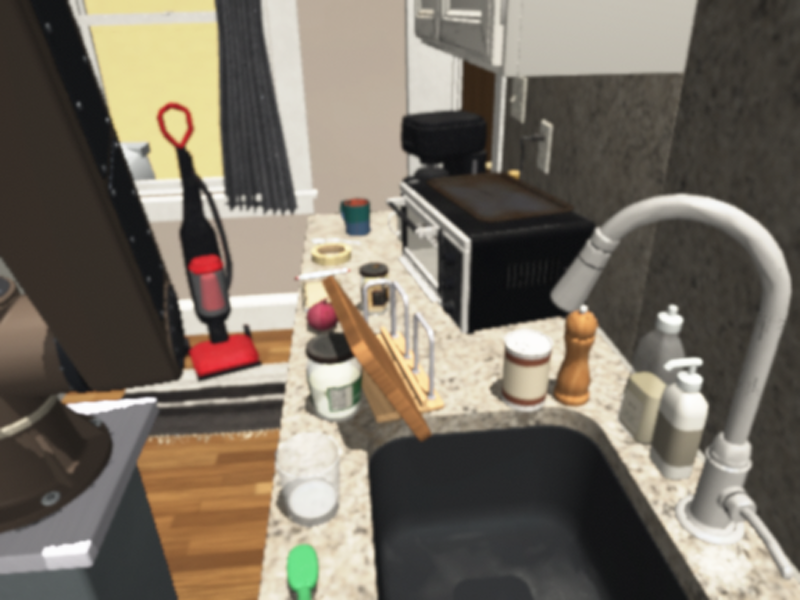

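The scene view (800x600) shows the board leaning from (395,385) to (525,282) over the jar at (468,370). The hoops are at (350,365) and (410,310), the tin is at (387,280) and the tumbler at (570,345). In the side view the board runs from (325,280) to (425,435), with the faucet at the right. Next I'll measure.

```bash
python3 - <<'E'
from h import *
def px(n,u,v,r=1):
    d=np.load(n+".npz");u=int(u*.64);v=int(v*.64)
    p=d["P"][v-r:v+r+1,u-r:u+r+1].reshape(-1,3);return np.round(np.median(p,0)).astype(int)
for n,L in {"scene":dict(jarlid=(470,348),boardtop_r=(521,282),board_topmid=(455,330),board_l=(392,382),hoopend=(336,352),hoopend2=(355,388),hoopback=(373,326),hoopb2=(427,295),honeylid=(268,400),onion=(335,450),tinlid=(387,260),standfrontcorner=(365,420),standfront=(400,400),standleft=(333,405),tumbler=(572,360),faucet=(458,220),counter=(430,450)),
 "side":dict(boardBR=(424,432),boardTR=(330,283),boardmid=(380,360),jarlid=(330,347),hoopR=(425,325),hoopL=(382,285),tinlid=(528,345),standR=(382,405),standRR=(438,402),faucettip=(570,290),tumbler=(310,500))}.items():
    for k,(u,v) in L.items(): print(n,k,px(n,u,v))
pts=[]
for n in("scene","side"):
    d=np.load(n+".npz");P=d["P"];hsv=cv2.cvtColor(d["col"],cv2.COLOR_RGB2HSV)
    m=(hsv[...,0]>5)&(hsv[...,0]<22)&(hsv[...,1]>140)&(P[...,2]>25)&(P[...,2]<215)&(d["z"]>0)
    # box round board
    m&=(P[...,0]>300)&(P[...,0]<800)&(P[...,1]>-350)&(P[...,1]<250)
    m=cv2.morphologyEx(m.astype(np.uint8),cv2.MORPH_OPEN,np.ones((2,2)))
    k,l,st,_=cv2.connectedComponentsWithStats(m);
    for i in np.argsort(-st[1:,4])[:3]+1:
        q=P[l==i];print(n,st[i],np.round(np.percentile(q,[2,50,98],axis=0)).tolist())
    i=np.argmax(st[1:,4])+1;q=P[l==i]
    c=np.median(q,0);u,s,vt=np.linalg.svd(q-c,full_matrices=False);print("normal",vt[2],s/np.sqrt(len(q)),"axis",vt[0])
    im=cv2.resize(d["col"][150:300,190:350] if n=="scene" else d["col"][160:300,170:300],None,fx=5,fy=4 if 0 else 5,interpolation=cv2.INTER_CUBIC)
    h=min(600/im.shape[0],800/im.shape[1],1);im=cv2.resize(im,None,fx=h,fy=h);print(im.shape,h*5)
    cv2.imwrite(f"pics/{n}1.png",im[:,:,::-1])
E
```

```text
scene jarlid [457  91 123]
scene boardtop_r [494 -37 193]
scene board_topmid [488 101 144]
scene board_l [526 207  36]
scene hoopend [555 296 131]
scene hoopend2 [550 267  30]
scene hoopback [584 210 129]
scene hoopb2 [610  83 129]
scene honeylid [536 431  99]
scene onion [422 368  54]
scene tinlid [768  82 108]
scene standfrontcorner [488 281  16]
scene standfront [495 205  15]
scene standleft [555 308   2]
scene tumbler [240  77 274]
scene faucet [ 911 -190   35]
scene counter [384 211   0]
side boardBR [582 -39  41]
side boardTR [459 152 195]
side boardmid [526 -10 150]
side jarlid [455  78 122]
side hoopR [604 103 137]
side hoopL [554 406  68]
side tinlid [761  73 106]
side standR [529  68  14]
side standRR [620  67  13]
side faucettip [750 -90 280]
side tumbler [ 426 -161   51]
scene [ 247  177   91   70 1415] [[450.0, -266.0, -211.0], [491.0, 104.0, 149.0], [826.0, 211.0, 198.0]]
normal [-0.83099374 -0.21045306 -0.51493583] [138.96268723  75.59872217   9.35596909] axis [-0.51091321  0.65489552  0.55684786]
(600, 640, 3) 4.0
side [ 209  179   67  103 1419] [[464.0, -54.0, 39.0], [520.0, -28.0, 150.0], [583.0, 141.0, 198.0]]
normal [0.87255682 0.17939924 0.45437927] [87.1228344  65.77955281  8.21977667] axis [-0.04166012  0.95406601 -0.29668583]
(600, 557, 3) 4.285714285714286
```

View pics/scene1.png

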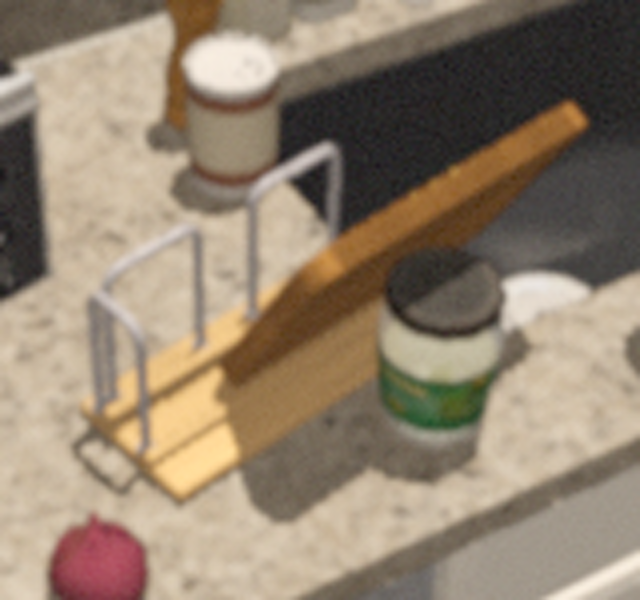

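View pics/side1.png

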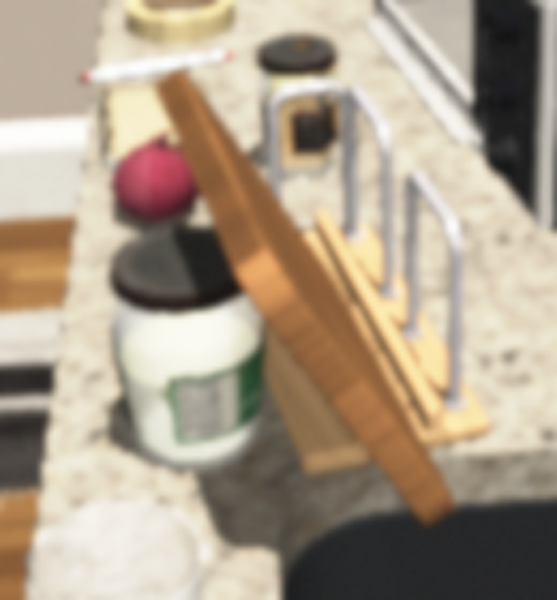

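The scene crop shows the board's left end low at (235,370), its upper left corner at (325,260) and upper right corner at (575,110). The jar lid is at (443,290). The end hoop spans (95,300)-(145,450) and the two back hoops are behind. The side crop shows the board's right end overhanging the sink edge at about (430,510).

```bash
python3 - <<'E'
from h import *
a=np.radians(11.6);R=np.array([[np.cos(a),np.sin(a)],[-np.sin(a),np.cos(a)]])
pc=lambda q:np.round(np.percentile(q,[1,5,25,50,75,95,99],axis=0),0).tolist()
for n in("scene","side"):
    d=np.load(n+".npz");P=d["P"].copy();P[...,:2]=P[...,:2]@R.T
    hsv=cv2.cvtColor(d["col"],cv2.COLOR_RGB2HSV);X,Y,Z=[P[...,i] for i in range(3)]
    ok=(d["z"]>0)
    box=ok&(X>480)&(X<680)&(Y>-120)&(Y<240)
    w=box&(hsv[...,0]>10)&(hsv[...,0]<24)&(hsv[...,1]>70)
    base=w&(Z>10)&(Z<19);print(n,"base n",base.sum());print(" x",pc(X[base]));print(" y",pc(Y[base]))
    rear=box&(Z>25)&(Z<34)&(X>570);
    g=box&(hsv[...,1]<70)&(Z>100)&(Z<150)
    print(" hoops",g.sum())
    for z0,z1 in((122,150),):
        q=P[g&(Z>z0)&(Z<z1)];print(np.round(q[::max(1,len(q)//40)]).astype(int).tolist())
    b=ok&(hsv[...,0]>5)&(hsv[...,0]<22)&(hsv[...,1]>130)&(Z>45)&(Z<205)&(X>440)&(X<620)&(Y>-230)&(Y<160)
    q=P[b];print(" board",len(q),pc(q[:,1]),"top z",np.percentile(q[:,2],[95,98,99.5]))
    # fit x=a+b*y+c*z robustly
    for it in range(6):
        A=np.c_[np.ones(len(q)),q[:,1],q[:,2]];s,*_=np.linalg.lstsq(A,q[:,0],rcond=None);r=q[:,0]-A@s
        q=q[abs(r)<max(3,1.5*r.std())] if it<5 else q
    print(" plane x=a+by+cz",s,r.std(),len(q))
    for z0 in(60,100,140,180):
        m=abs(q[:,2]-z0)<8
        if m.sum()>8: print("  z",z0,np.percentile(q[m,1],[1,50,99]).round())
E
```

```text
scene base n 1151
 x [518.0, 520.0, 532.0, 548.0, 582.0, 626.0, 631.0]
 y [-23.0, -3.0, 52.0, 106.0, 144.0, 180.0, 185.0]
 hoops 437
[[617, -32, 141], [615, -38, 135], [611, -31, 137], [614, -25, 135], [612, -16, 137], [620, 8, 138], [615, 8, 138], [610, 9, 138], [613, 25, 137], [614, 32, 133], [616, 37, 124], [619, 103, 138], [618, 107, 137], [614, 83, 126], [611, 89, 127], [618, 129, 139], [617, 130, 137], [614, 139, 141], [493, -22, 127], [614, 145, 141], [489, -26, 123], [616, 144, 135], [492, -17, 123], [614, 152, 138], [493, -11, 122], [614, 159, 138], [492, -6, 123], [615, 158, 133], [487, 0, 126], [497, 13, 123], [619, 166, 128], [484, 6, 124], [489, 20, 125], [617, 168, 123], [612, 178, 129], [615, 179, 124], [604, 181, 130], [589, 175, 134], [583, 177, 132], [579, 180, 129], [569, 181, 130], [561, 178, 127]]
 board 1387 [-143.0, -131.0, -68.0, 11.0, 75.0, 104.0, 105.0] top z [198.87044535 200.08392315 201.32446945]
 plane x=a+by+cz [ 5.74906866e+02  1.26278415e-02 -5.24858208e-01] 1.2447884697459228 737
  z 60 [-138.   23.  103.]
  z 100 [-143.   15.  105.]
  z 140 [-145.  
[... 618 characters left out ...]
134], [610, 27, 131], [617, 15, 136], [611, 13, 135], [611, 12, 133], [610, 3, 135], [611, -4, 135], [610, -12, 137], [611, -18, 137], [612, -22, 136], [611, -26, 135], [612, -29, 134], [612, -38, 136], [484, 27, 122], [616, -40, 134], [615, -43, 133], [613, -41, 129], [614, -45, 128], [612, -44, 125], [611, -46, 124], [613, -49, 122], [486, -14, 122], [485, -25, 123], [482, -42, 123]]
 board 1483 [-157.0, -156.0, -155.0, -126.0, -47.0, 35.0, 62.0] top z [196.76294771 197.56982171 198.08161314]
 plane x=a+by+cz [ 5.97978740e+02  2.88164323e-02 -5.63473202e-01] 2.1217226639776414 780
  z 60 [-156.  -93.   57.]
  z 100 [-156. -114.   28.]
  z 140 [-157. -105.   53.]
  z 180 [-157.  -82.   50.]
```

>>> arm_command:
  deltas:
    - {"dx":0.024,"dy":0.019,"dz":0.008,"yaw":-0.4}
    - {"dx":0.024,"dy":0.019,"dz":0.008,"yaw":-0.4}
    - {"dx":0.024,"dy":0.019,"dz":0.008,"yaw":-0.4}
    - {"dx":0.024,"dy":0.019,"dz":0.008,"yaw":-0.4}
    - {"dx":0.024,"dy":0.019,"dz":0.008,"yaw":-0.4}
    - {"dx":0.024,"dy":0.019,"dz":0.008,"yaw":-0.4}
    - {"dx":0.024,"dy":0.019,"dz":0.008,"yaw":-0.4}
    - {"dx":0.024,"dy":0.019,"dz":0.008,"yaw":-0.4}
    - {"dx":0.01,"dy":0.028}
    - {"dx":0.01,"dy":0.028}
    - {"dx":0.01,"dy":0.028}
    - {"dx":0.01,"dy":0.028}
    - {"dx":0.01,"dy":0.028}
    - {"dx":0.01,"dy":0.028}
    - {"dx":0.01,"dy":0.028}
    - {"dx":0.01,"dy":0.028}
    - {"dx":0.01,"dy":0.028}
    - {"dx":0}

```text
$.deltas[8]: bad value
```

>>> arm_command:
  deltas:
    - {"dx":-0.001,"dy":0.029}
    - {"dx":-0.001,"dy":0.029}
    - {"dx":-0.001,"dy":0.029}
    - {"dx":-0.001,"dy":0.029}
    - {"dx":-0.001,"dy":0.029}
    - {"dx":-0.001,"dy":0.029}
    - {"dx":0,"dy":0.029}
    - {"dx":0,"dy":0.029}
    - {"dx":0,"dy":0.029}
    - {"dx":0}
    - {"dx":0}

```text
$.deltas[0]: bad value
```

```bash
python3 - <<'E'
from h import *
c,P=grab("side");s=state();print(s["t"],s["eef_pos"],s["tcp_rot"],s["ft_force"],s["joints"])
cv2.imwrite("pics/side2.png",cv2.resize(c["color"][:,:,::-1],(640,480)))
E
```

```text
0.15 [ 159.32751725 -604.15767779  195.59766327] [-3.14078085e+00 -8.58159376e-05  2.57798046e-01] [ 0.43401442 -0.12210048  1.11698984] [-1.41861636e+00  4.91418800e-01  1.55930874e+00 -2.75162696e-07
  1.09168144e+00 -1.05617988e-01]
```

View pics/side2.png

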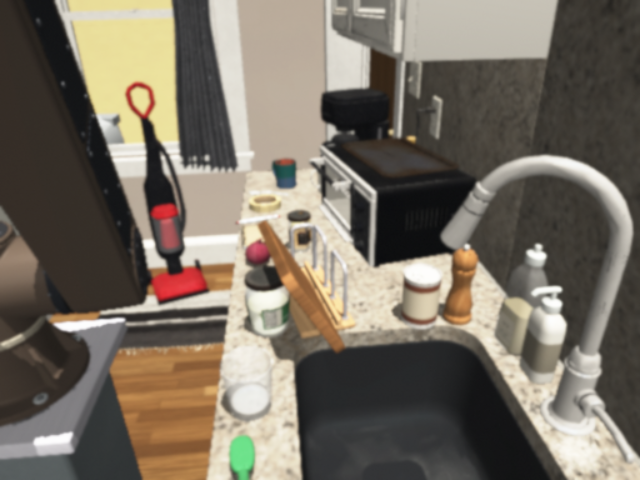

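The picture shows the same scene as before because both calls were refused: every row needs all four keys. I'll resend them.

>>> arm_command:
  deltas:
    - {"dx":0.024,"dy":0.019,"dz":0.008,"yaw":-0.4}
    - {"dx":0.024,"dy":0.019,"dz":0.008,"yaw":-0.4}
    - {"dx":0.024,"dy":0.019,"dz":0.008,"yaw":-0.4}
    - {"dx":0.024,"dy":0.019,"dz":0.008,"yaw":-0.4}
    - {"dx":0.024,"dy":0.019,"dz":0.008,"yaw":-0.4}
    - {"dx":0.024,"dy":0.019,"dz":0.008,"yaw":-0.4}
    - {"dx":0.024,"dy":0.019,"dz":0.008,"yaw":-0.4}
    - {"dx":0.024,"dy":0.019,"dz":0.008,"yaw":-0.4}
    - {"dx":0.01,"dy":0.028,"dz":0,"yaw":0}
    - {"dx":0.01,"dy":0.028,"dz":0,"yaw":0}
    - {"dx":0.01,"dy":0.028,"dz":0,"yaw":0}
    - {"dx":0.01,"dy":0.028,"dz":0,"yaw":0}
    - {"dx":0.01,"dy":0.028,"dz":0,"yaw":0}
    - {"dx":0.01,"dy":0.028,"dz":0,"yaw":0}
    - {"dx":0.01,"dy":0.028,"dz":0,"yaw":0}
    - {"dx":0.01,"dy":0.028,"dz":0,"yaw":0}
    - {"dx":0.01,"dy":0.028,"dz":0,"yaw":0}

```text
t: 1.85
eef_pos: [441.5, -199.1, 260.0]
tcp_rot: [-3.142, 0.0, 0.202]
ft_force: [0.8, 0.1, -0.5]
opening: 1.0
grip_force: 0.0
```

>>> arm_command:
  deltas:
    - {"dx":-0.001,"dy":0.029,"dz":0,"yaw":0}
    - {"dx":-0.001,"dy":0.029,"dz":0,"yaw":0}
    - {"dx":-0.001,"dy":0.029,"dz":0,"yaw":0}
    - {"dx":-0.001,"dy":0.029,"dz":0,"yaw":0}
    - {"dx":-0.001,"dy":0.029,"dz":0,"yaw":0}
    - {"dx":-0.001,"dy":0.029,"dz":0,"yaw":0}
    - {"dx":0,"dy":0.029,"dz":0,"yaw":0}
    - {"dx":0,"dy":0.029,"dz":0,"yaw":0}
    - {"dx":0,"dy":0.029,"dz":0,"yaw":0}
    - {"dx":0,"dy":0,"dz":0,"yaw":0}

```text
t: 2.85
eef_pos: [435.0, 62.9, 260.0]
tcp_rot: [-3.141, 0.0, 0.205]
ft_force: [0.2, 0.2, -0.1]
opening: 1.0
grip_force: 0.0
```

```bash
python3 - <<'E'
from h import *
c,P=grab("side");s=state();print(s["t"],s["eef_pos"],s["tcp_rot"],s["ft_force"],s["joints"])
cv2.imwrite("pics/side3.png",cv2.resize(c["color"][60:320,100:420,::-1],(738,600),interpolation=cv2.INTER_CUBIC))
E
```

```text
2.9 [435.14578682  61.65651912 259.98811609] [3.14149793e+00 2.08194766e-04 2.04621777e-01] [-1.18029203  0.22770337  0.47758695] [-9.66729336e-03  1.51897619e-01  1.89388337e+00 -1.53852165e-04
  1.09599496e+00  1.35657759e+00]
```

View pics/side3.png

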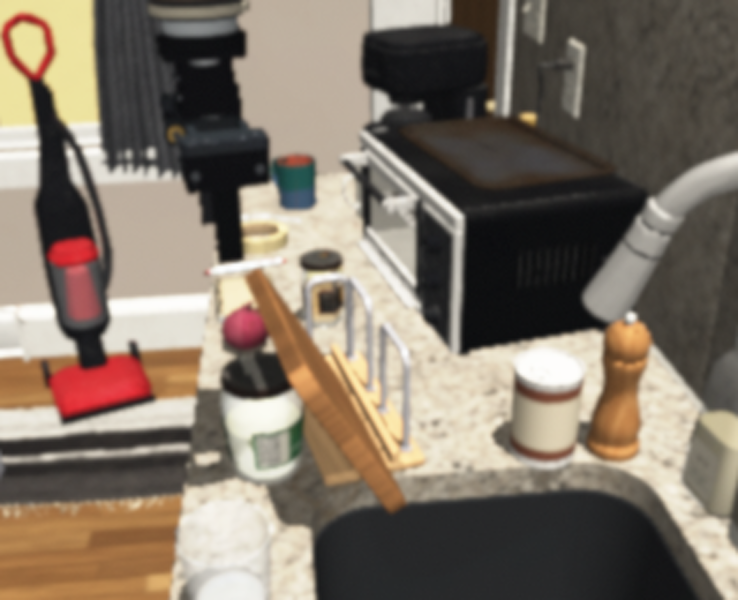

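The crop shows the open gripper at (225,200), clear in front of the board's top edge at (260,275). Its narrow side lies along the push direction. I'll descend and then start the push.

>>> arm_command:
  deltas:
    - {"dx":0,"dy":0,"dz":-0.023,"yaw":0}
    - {"dx":0,"dy":0,"dz":-0.023,"yaw":0}
    - {"dx":0,"dy":0,"dz":-0.023,"yaw":0}
    - {"dx":0,"dy":0,"dz":-0.022,"yaw":0}
    - {"dx":0,"dy":0,"dz":0,"yaw":0}
    - {"dx":0.0078,"dy":0.0016,"dz":0,"yaw":0}
    - {"dx":0.0078,"dy":0.0016,"dz":0,"yaw":0}
    - {"dx":0.0078,"dy":0.0016,"dz":0,"yaw":0}
    - {"dx":0.0049,"dy":0.001,"dz":0,"yaw":0}
    - {"dx":0.0049,"dy":0.001,"dz":0,"yaw":0}
    - {"dx":0.0049,"dy":0.001,"dz":0,"yaw":0}
    - {"dx":0.0049,"dy":0.001,"dz":0,"yaw":0}
    - {"dx":0.0049,"dy":0.001,"dz":0,"yaw":0}
    - {"dx":0.0049,"dy":0.001,"dz":0,"yaw":0}

```text
t: 4.3
eef_pos: [488.6, 71.6, 169.1]
tcp_rot: [3.142, -0.0, 0.202]
ft_force: [-0.7, -0.4, 0.5]
opening: 0.997
grip_force: 0.5
```

```bash
cat > b.py <<'E'
from h import *
a=np.radians(11.6);R=np.array([[np.cos(a),np.sin(a)],[-np.sin(a),np.cos(a)]])
def board():
    c,P=grab("side");P[...,:2]=P[...,:2]@R.T;hsv=cv2.cvtColor(c["color"],cv2.COLOR_RGB2HSV);X,Y,Z=[P[...,i] for i in range(3)]
    b=(hsv[...,0]>5)&(hsv[...,0]<22)&(hsv[...,1]>130)&(Z>35)&(Z<225)&(X>440)&(X<650)&(Y>-230)&(Y<190)
    q=P[b];print("n",len(q),"y",np.percentile(q[:,1],[1,5,95,99]).round(),"z top",np.percentile(q[:,2],99).round())
    for z in range(50,225,25):
        m=abs(q[:,2]-z)<6
        if m.sum()>5: print(z,np.percentile(q[m,0],[5,50,95]).round(),np.percentile(q[m,1],[2,98]).round())
    s=state();e=s["eef_pos"];print(s["t"],"tcp'",R@e[:2],e[2],s["ft_force"],s["joints"].round(2));return c
E
python3 - <<'E'
from b import *
c=board()
cv2.imwrite("pics/side4.png",cv2.resize(c["color"][60:320,100:420,::-1],(738,600),interpolation=cv2.INTER_CUBIC))
E
```

```text
n 946 y [-158. -157.  -36.   15.] z top 209.0
50 [551. 558. 568.] [-157.   32.]
75 [544. 549. 563.] [-157.   23.]
100 [536. 543. 554.] [-158.  -36.]
125 [528. 536. 546.] [-157.  -29.]
150 [520. 527. 538.] [-157.  -18.]
175 [513. 520. 530.] [-157.  -91.]
200 [505. 510. 520.] [-154.  -67.]
4.35 tcp' [493.7419111  -28.24852342] 169.05310288389197 [-1.01552746  0.4889471  -0.84520718] [ 0.01  0.34  1.91 -0.    0.9   1.38]
```

View pics/side4.png

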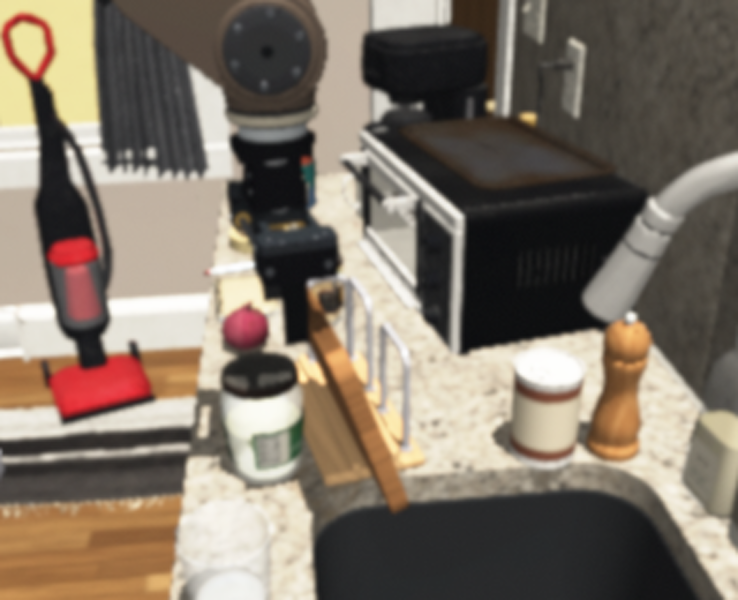

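The crop shows the board rising with the fingers, its top at (320,295), about 17° forward, and the jar undisturbed at (262,415). I'll keep pushing, slowing down past upright.

>>> arm_command:
  deltas:
    - {"dx":0.0049,"dy":0.001,"dz":0,"yaw":0}
    - {"dx":0.0049,"dy":0.001,"dz":0,"yaw":0}
    - {"dx":0.0049,"dy":0.001,"dz":0,"yaw":0}
    - {"dx":0.0049,"dy":0.001,"dz":0,"yaw":0}
    - {"dx":0.0049,"dy":0.001,"dz":0,"yaw":0}
    - {"dx":0.0049,"dy":0.001,"dz":0,"yaw":0}
    - {"dx":0.0049,"dy":0.001,"dz":0,"yaw":0}
    - {"dx":0.0049,"dy":0.001,"dz":0,"yaw":0}
    - {"dx":0.0049,"dy":0.001,"dz":0,"yaw":0}
    - {"dx":0.0029,"dy":0.0006,"dz":0,"yaw":0}
    - {"dx":0.0029,"dy":0.0006,"dz":0,"yaw":0}
    - {"dx":0.0029,"dy":0.0006,"dz":0,"yaw":0}
    - {"dx":0.0029,"dy":0.0006,"dz":0,"yaw":0}
    - {"dx":0.0029,"dy":0.0006,"dz":0,"yaw":0}

```text
t: 5.75
eef_pos: [547.0, 83.5, 169.1]
tcp_rot: [3.142, 0.0, 0.202]
ft_force: [-0.5, -0.9, -0.3]
opening: 1.001
grip_force: 0.0
```

```bash
python3 -c "
from b import *
board()"
```

```text
n 2730 y [-157. -156.   56.   86.] z top 214.0
50 [568. 569. 580.] [-157.   82.]
75 [572. 573. 584.] [-156.   82.]
100 [575. 576. 586.] [-157.   81.]
125 [578. 580. 591.] [-156.   87.]
150 [581. 583. 594.] [-156.  -11.]
175 [585. 586. 598.] [-157.  -17.]
200 [588. 589. 601.] [-156.   -8.]
5.8 tcp' [552.97174901 -28.25405565] 169.07531492350543 [-0.16853605  0.23680349  1.33875146] [ 0.03  0.42  1.77 -0.    0.95  1.4 ]
```

>>> arm_command:
  deltas:
    - {"dx":0,"dy":0,"dz":0,"yaw":0}
    - {"dx":0,"dy":0,"dz":0,"yaw":0}
    - {"dx":0,"dy":0,"dz":0,"yaw":0}

```text
t: 6.1
eef_pos: [546.7, 83.4, 169.1]
tcp_rot: [3.141, 0.0, 0.202]
ft_force: [-0.9, 0.3, 0.1]
opening: 1.002
grip_force: 0.0
```

```bash
python3 -c "
from b import *
board()"
```

```text
n 3181 y [-157. -156.   45.   83.] z top 212.0
50 [570. 572. 584.] [-156.   85.]
75 [575. 578. 588.] [-157.   83.]
100 [581. 583. 595.] [-157.   80.]
125 [587. 589. 601.] [-157.   22.]
150 [592. 594. 606.] [-157.    9.]
175 [597. 599. 610.] [-157.   15.]
200 [602. 604. 617.] [-154.   21.]
6.15 tcp' [552.29919304 -28.1919898 ] 169.0869148353956 [ 0.299799   -0.85657716 -0.01333873] [ 0.03  0.42  1.77 -0.    0.95  1.4 ]
```

The board now leans back 12.4° at rest. Next I'll back off, close the gripper and move round in front to the board's right end.

>>> arm_command:
  deltas:
    - {"dx":-0.0163,"dy":-0.0034,"dz":0,"yaw":0}
    - {"dx":-0.0163,"dy":-0.0034,"dz":0,"yaw":0}
    - {"dx":-0.0163,"dy":-0.0034,"dz":0,"yaw":0}
    - {"dx":0.0053,"dy":-0.0256,"dz":0,"yaw":0}
    - {"dx":0.0053,"dy":-0.0256,"dz":0,"yaw":0}
    - {"dx":0.0053,"dy":-0.0256,"dz":0,"yaw":0}
    - {"dx":0.0053,"dy":-0.0256,"dz":0,"yaw":0}
    - {"dx":0.0053,"dy":-0.0256,"dz":0,"yaw":0}
    - {"dx":0.0053,"dy":-0.0256,"dz":0,"yaw":0}
    - {"dx":0,"dy":0,"dz":-0.007,"yaw":0}
    - {"dx":0,"dy":0,"dz":0,"yaw":0}
    - {"dx":0,"dy":0,"dz":0,"yaw":0}
    - {"dx":0,"dy":0,"dz":0,"yaw":0}
  gripper: 0.0

```text
t: 7.45
eef_pos: [529.6, -79.5, 162.2]
tcp_rot: [3.142, 0.0, 0.203]
ft_force: [-0.4, -0.2, 0.2]
opening: 0.013
grip_force: 0.0
```

```bash
python3 -c "
from b import *
s=state();print(R@s['eef_pos'][:2],s['eef_pos'][2],s['opening'],s['ft_force'])
c,P=grab('scene')
cv2.imwrite('pics/scene5.png',cv2.resize(c['color'][60:300,190:430,::-1],(600,600),interpolation=cv2.INTER_CUBIC))"
```

```text
[ 502.74818952 -184.37154568] 162.18725742935337 0.013097616592361801 [-0.36230548 -0.16463543  0.17842972]
```

View pics/scene5.png

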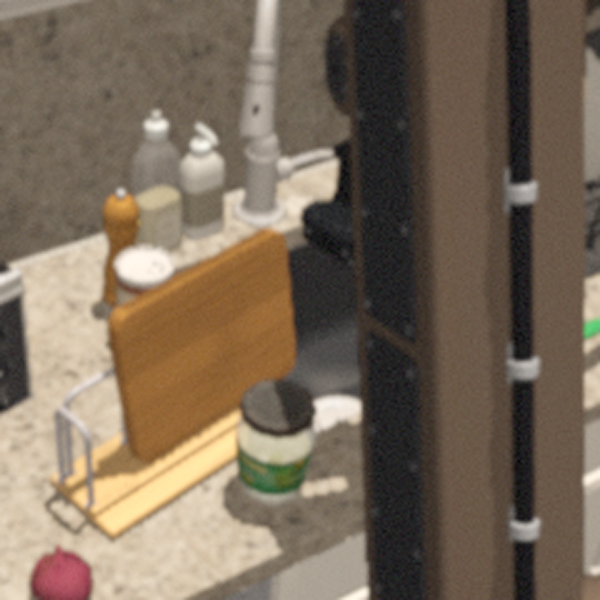

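The crop shows the board leaning back on the hoops, from (115,310) to (295,370). The jar is untouched at (275,435) and the left hoop is at (75,440). Now I'll slide in beside the board's right end and begin the push.

>>> arm_command:
  deltas:
    - {"dx":0.0163,"dy":0.0034,"dz":0,"yaw":0}
    - {"dx":0.0163,"dy":0.0034,"dz":0,"yaw":0}
    - {"dx":0.0163,"dy":0.0034,"dz":0,"yaw":0}
    - {"dx":0.0163,"dy":0.0034,"dz":0,"yaw":0}
    - {"dx":0.0163,"dy":0.0034,"dz":0,"yaw":0}
    - {"dx":0.0163,"dy":0.0034,"dz":0,"yaw":0}
    - {"dx":0,"dy":0,"dz":0,"yaw":0}
    - {"dx":-0.001,"dy":0.0049,"dz":0,"yaw":0}
    - {"dx":-0.001,"dy":0.0049,"dz":0,"yaw":0}
    - {"dx":-0.001,"dy":0.0049,"dz":0,"yaw":0}
    - {"dx":-0.0006,"dy":0.0029,"dz":0,"yaw":0}
    - {"dx":-0.0006,"dy":0.0029,"dz":0,"yaw":0}
    - {"dx":-0.0006,"dy":0.0029,"dz":0,"yaw":0}
    - {"dx":-0.0006,"dy":0.0029,"dz":0,"yaw":0}

```text
t: 8.9
eef_pos: [622.8, -34.6, 162.8]
tcp_rot: [3.139, -0.002, 0.202]
ft_force: [2.0, -6.3, 2.9]
opening: 0.006
grip_force: 3.4
```

```bash
python3 -c "
from b import *
board()"
```

```text
n 3132 y [-151. -149.   80.   94.] z top 211.0
50 [569. 572. 586.] [-151.   91.]
75 [574. 578. 589.] [-150.   89.]
100 [580. 583. 595.] [-151.   86.]
125 [584. 588. 600.] [-150.  100.]
150 [590. 593. 604.] [-150.   93.]
175 [595. 598. 601.] [-149.   89.]
200 [600. 603. 605.] [-109.   86.]
8.95 tcp' [ 603.0131802  -158.62898034] 162.7756173854965 [ 1.97845117 -5.59753528  2.41428086] [-0.16  0.52  1.6  -0.    1.02  1.21]
```

>>> arm_command:
  deltas:
    - {"dx":-0.0008,"dy":0.0039,"dz":0,"yaw":0}
    - {"dx":-0.0008,"dy":0.0039,"dz":0,"yaw":0}
    - {"dx":-0.0008,"dy":0.0039,"dz":0,"yaw":0}
    - {"dx":-0.0008,"dy":0.0039,"dz":0,"yaw":0}
    - {"dx":-0.0008,"dy":0.0039,"dz":0,"yaw":0}
    - {"dx":-0.0008,"dy":0.0039,"dz":0,"yaw":0}
    - {"dx":-0.0008,"dy":0.0039,"dz":0,"yaw":0}
    - {"dx":-0.0008,"dy":0.0039,"dz":0,"yaw":0}

```text
t: 9.75
eef_pos: [616.3, -3.3, 162.7]
tcp_rot: [3.14, -0.002, 0.202]
ft_force: [2.9, -7.0, 3.1]
opening: 0.0
grip_force: 3.5
```

```bash
python3 -c "
from b import *
board()"
```

```text
n 3013 y [-119. -118.  110.  125.] z top 212.0
50 [565. 570. 585.] [-119.  118.]
75 [570. 575. 588.] [-119.  117.]
100 [576. 581. 593.] [-119.  121.]
125 [581. 586. 599.] [-119.  127.]
150 [587. 592. 604.] [-118.  117.]
175 [592. 596. 600.] [-118.  123.]
200 [597. 601. 604.] [-79. 119.]
9.8 tcp' [ 602.98641888 -126.55567453] 162.67249115827747 [ 1.91873118 -3.69794983  1.65829145] [-0.11  0.51  1.62 -0.    1.01  1.26]
```

>>> arm_command:
  deltas:
    - {"dx":-0.0008,"dy":0.0039,"dz":0,"yaw":0}
    - {"dx":-0.0008,"dy":0.0039,"dz":0,"yaw":0}
    - {"dx":-0.0008,"dy":0.0039,"dz":0,"yaw":0}
    - {"dx":-0.0008,"dy":0.0039,"dz":0,"yaw":0}
    - {"dx":-0.0008,"dy":0.0039,"dz":0,"yaw":0}
    - {"dx":-0.0008,"dy":0.0039,"dz":0,"yaw":0}
    - {"dx":-0.0004,"dy":0.002,"dz":0,"yaw":0}
    - {"dx":-0.0004,"dy":0.002,"dz":0,"yaw":0}

```text
t: 10.6
eef_pos: [610.8, 24.0, 162.7]
tcp_rot: [3.14, -0.002, 0.202]
ft_force: [2.2, -6.2, 2.5]
opening: 0.005
grip_force: 3.8
```

>>> arm_command:
  deltas:
    - {"dx":-0.0004,"dy":0.002,"dz":0,"yaw":0}
    - {"dx":-0.0002,"dy":0.001,"dz":0,"yaw":0}

```text
t: 10.8
eef_pos: [610.1, 27.1, 162.7]
tcp_rot: [3.14, -0.002, 0.202]
ft_force: [2.4, -6.6, 2.3]
opening: 0.004
grip_force: 4.0
```

```bash
python3 -c "
from b import *
board()"
```

```text
n 2739 y [-88. -87. 142. 157.] z top 210.0
50 [564. 567. 582.] [-88. 149.]
75 [571. 573. 586.] [-88. 149.]
100 [577. 580. 592.] [-88. 163.]
125 [583. 586. 597.] [-88. 154.]
150 [589. 592. 604.] [-88. 157.]
175 [595. 598. 600.] [-85. 153.]
200 [601. 603. 605.] [-45. 149.]
10.85 tcp' [603.12745515 -96.156721  ] 162.703742543785 [ 1.75589631 -7.21214016  1.30258838] [-0.06  0.5   1.64 -0.    1.    1.31]
```

No sign of stop contact yet, so I'll advance in small steps.

>>> arm_command:
  deltas:
    - {"dx":-0.0002,"dy":0.001,"dz":0,"yaw":0}
    - {"dx":-0.0002,"dy":0.001,"dz":0,"yaw":0}
    - {"dx":0,"dy":0,"dz":0,"yaw":0}

```text
t: 11.15
eef_pos: [610.4, 27.6, 163.1]
tcp_rot: [3.137, -0.003, 0.201]
ft_force: [3.7, -14.4, 4.5]
opening: 0.001
grip_force: 7.9
```

>>> arm_command:
  deltas:
    - {"dx":-0.0002,"dy":0.001,"dz":0,"yaw":0}
    - {"dx":0,"dy":0,"dz":0,"yaw":0}

```text
t: 11.35
eef_pos: [610.6, 27.8, 163.3]
tcp_rot: [3.136, -0.004, 0.201]
ft_force: [4.7, -19.4, 4.3]
opening: 0.009
grip_force: 10.3
```

>>> arm_command:
  deltas:
    - {"dx":-0.0002,"dy":0.001,"dz":0,"yaw":0}
    - {"dx":0,"dy":0,"dz":0,"yaw":0}

```text
t: 11.55
eef_pos: [610.8, 28.0, 163.5]
tcp_rot: [3.135, -0.004, 0.201]
ft_force: [7.3, -25.3, 5.1]
opening: 0.006
grip_force: 12.7
```

The force is climbing, so the board is against the stop. I'll back off to the right, then out to the front and up.

>>> arm_command:
  deltas:
    - {"dx":0.0004,"dy":-0.002,"dz":0,"yaw":0}
    - {"dx":0.0006,"dy":-0.003,"dz":0,"yaw":0}
    - {"dx":0.002,"dy":-0.01,"dz":0,"yaw":0}
    - {"dx":0.004,"dy":-0.02,"dz":0,"yaw":0}
    - {"dx":0.004,"dy":-0.02,"dz":0,"yaw":0}
    - {"dx":-0.02,"dy":-0.004,"dz":0,"yaw":0}
    - {"dx":-0.02,"dy":-0.004,"dz":0,"yaw":0}
    - {"dx":-0.02,"dy":-0.004,"dz":0.01,"yaw":0}
    - {"dx":-0.02,"dy":-0.004,"dz":0.02,"yaw":0}
    - {"dx":-0.02,"dy":-0.004,"dz":0.02,"yaw":0}
    - {"dx":0,"dy":-0.02,"dz":0.02,"yaw":0}
    - {"dx":0,"dy":-0.02,"dz":0.02,"yaw":0}
    - {"dx":0,"dy":-0.02,"dz":0,"yaw":0}
    - {"dx":0,"dy":0,"dz":0,"yaw":0}

```text
t: 12.95
eef_pos: [519.6, -104.8, 252.5]
tcp_rot: [3.141, -0.001, 0.2]
ft_force: [-0.2, 0.1, -0.4]
opening: 0.008
grip_force: 0.0
```

```bash
python3 -c "
from b import *
c=board()
cv2.imwrite('pics/side6.png',cv2.resize(c['color'][60:320,100:420,::-1],(738,600),interpolation=cv2.INTER_CUBIC))"
```

```text
n 2566 y [-89. -88. 101. 140.] z top 211.0
50 [565. 567. 583.] [-89. 146.]
75 [571. 574. 587.] [-89. 138.]
100 [579. 581. 594.] [-88.  90.]
125 [585. 587. 599.] [-89.  99.]
150 [591. 593. 606.] [-88. 112.]
175 [598. 600. 612.] [-88.  65.]
200 [604. 607. 622.] [-86.  16.]
13.0 tcp' [ 487.93699713 -205.99126374] 251.98199914748858 [-0.04192229  0.54237565  0.65992632] [-0.32  0.3   1.71  0.    1.13  1.05]
```

View pics/side6.png

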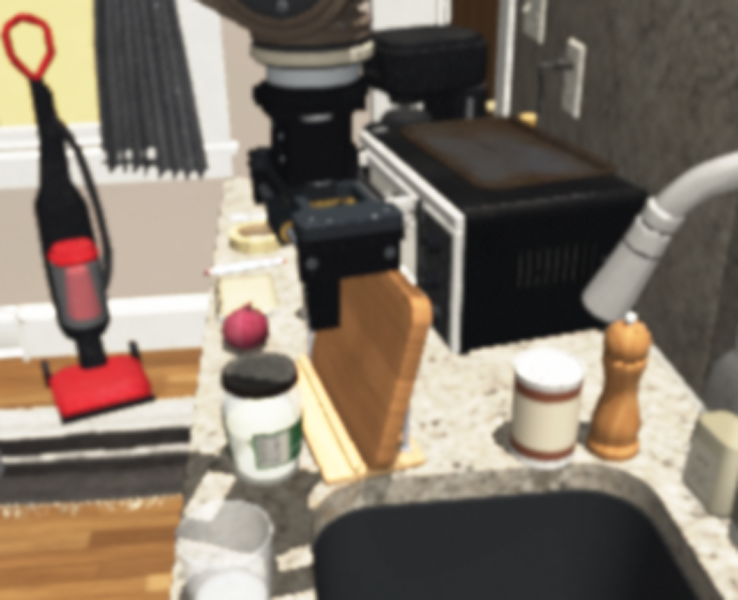

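The board's right end is at (400,400) in the crop, leaning back on the hoops. The jar at (262,415), tumbler and tin are unmoved, and the gripper is clear.

```bash
python3 -c "
from cell import job_done
print(job_done())"
```

```text
the job is handed in; nothing more can be done
None
```

I eased the board up past upright so it rests back on the hoops, leaning about 12–14°, then pushed it left until it met the end hoop. The jar, tumbler, tin and onion looked unmoved in the last picture. I backed the gripper clear and handed the job in at about 13 s, but it returned no verdict.

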